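# Unhook the display gourd and stand it in its presentation base

### The arm

A 7-joint arm with a two-finger parallel gripper is mounted at the origin on the work surface. World frame = base frame: x ahead of the robot, y to its left, z up, the work surface at z = 0. Lengths are in m, angles in rad, forces in N, time in s.
With the tool pointing down it reaches from about 0.4 to 0.85 m from the base axis. Payload 10.4 kg.
Tool frame: the origin (TCP) lies at the very end of the fingers, on their centre line; the grasp point (between the pads) lies 19 mm behind it; x points along the fingers, z is the direction in which the jaws open and shut, and the axes are right-handed (so a half turn about x gives the same grasp; the last joint's range is limited). The gripper opens to 85 mm and grips with 20 to 120 N. Pads are 22 mm wide; open, the fingers measure 114 mm over their backs; the gripper's body (76 mm by 85 mm) begins 54 mm behind the grasp point. The pads swing forward as they close: fully open they stand 13 mm farther back than shut.
Start: joints at [1.259, 0.332, -0.065, 1.46, 0.022, 1.35, -0.088], TCP at [0.178, -0.599, 0.231] pointing down, gripper open.
Joint ranges: [-2.6, 2.6], [-0.5, 2.12], [-1.47, 1.34], [0.16, 2.42], [-1.27, 4.41], [0.06, 2.06], [-2.6, 2.6]. Speed limits (rad/s): [2.22, 2.22, 2.79, 2.79, 3.14, 3.14, 3.14].

### API

Orientations are given as a unit quaternion [x, y, z, w].
In Python, from workcell import get_obs, camera, camera_info, hand_in gives the robot as it stands.
- The arm moves only by the tool move_arm, never from a script. Its argument "motion" is text: rows parted by semicolons, each of 4 numbers parted by spaces: the shift along the world's x, y, z in m, then the turn about the world's z in rad. In form: tx ty tz spin; .... A call has 1 to 10 rows; each row is the pose to reach, as a shift and turn from the pose commanded when the call began; what a row does not reach only later rows make up. A row lasts 1/8 s, in which the tool goes at most 62.5 mm and 10.7 degrees, less where a joint would pass 70% of its speed; a pose out of reach is approached as far as the arm can. A call with a gripper value outside its range is refused whole. "grip" is the opening, from 0 (shut) to 1 (fully open), set as the call begins (left out, the last holds). The fingers move at their own pace and stop on an object; "force" is the grip in N (left out, the last holds). Time passes only in rows, so rows that repeat a pose let the fingers close. It gives the time, the measured TCP pose, the force and the opening at its end, in the units of the state.
- get_obs(): the state, without advancing time (a new reading comes with each control period).
- camera(name): name is "scene" or "top"; returns (picture, depth): 420x560x3 uint8, red, green, blue; 420x560 float32, m along the optical axis (not along the pixel's ray), 0 where there is no reading.
- camera_info(name): a dict with "camera_matrix" (3x3 intrinsics, pixels), "eye" and "attitude" of the camera in the world. Camera axes: x right, y up, looking along -z (the intrinsics and any distortion apply to the point x, -y, -z); pixel columns grow to the right and rows downward; lengths in m; the calibration is good to about 2 mm. A picture is of the moment at which its call begins. camera_info takes no time and is no camera call.
- hand_in(): hands the job in, once; it reports no verdict.
The state is a dict: "clock": time; "joint_pos": joint angles; "joint_velocities": joint speeds; "tau": joint torques, N m; "position": TCP position; "ee_rot": TCP orientation; "ft_force": force on the tool from outside, world axes, zero at the start; "torque": the same for the moment, N m; "grip_width": opening from 0.0 (shut) to 1.0 (fully open).
Only numpy, scipy, OpenCV 4.12 (cv2) and the standard library are available. Lean on these libraries where they do the work, as an engineer would, in place of code of your own. Each camera call takes 0.05 s, during which the arm holds its last target.

### The job

A customer is buying the wooden gourd that hangs on the deep brass hook of the stand. First pinch the two side tabs of the black snap cover on the presentation base, lift the cover off and lay it right way up inside the shallow empty tray; then take the gourd off the hook, lifting its brass bail clear over the upturned tip before drawing it away, without wrenching the hook. Lower the gourd upright into the round well of the base until it sits fully home, let go of it only when it is down, and leave the other wares where they lie.

Things in the scene. Friction and masses are not known exactly. Their poses are not given: they have to be found in the camera images.
- stand: fixed hanging stand; origin on the counter straight below the hook's bottom bar; its x axis points from the hook's open side to its closed back (roughly to the robot's left, so the hook opens to the right), z up. Wooden foot 130 mm wide (y), 12 mm thick, from x = -50 to +90 mm; square post 14 mm wide at x = +75, y = +50 mm. The hook, except its arm to the post, lies in the plane y = 0
- beam (a point): middle of the underside of the stand's wooden top beam, 318 mm above the counter; the beam is 36 mm wide (y), 12 mm thick and reaches from 33 mm in front of the hook's bottom (-x) to 83 mm behind it, so it bars the way straight down to hook and gourd
- hook_bottom (a point): middle of the brass hook's level bottom bar, on the axis of the 8 mm round rod, 235 mm above the counter. The bar runs 12 mm each way along the stand's x, then slopes up to the back shank at x = +28 mm and to the upturned front tip at x = -28 mm
- hook_tip (a point): topmost point of the hook's upturned tip, 42 mm above the bottom bar's axis and 28 mm in front of it (stand's -x)
- gourd: dark wood gourd with rigid brass bail, 209 mm tall, about 110 g, loose, hanging on the hook. Origin at the centre of its foot's underside, z up to the bail. Foot: cylinder 34 mm across, 22 mm tall; drum 44 mm across with straight sides from 36 to 68 mm up; waist 16 mm at 88 mm; upper bulb 25 mm across at 100 mm; stem 10 to 12 mm, to 132 mm up
- gourd_grip (a point): centre of the gourd's drum, 52 mm above its origin: the place to grip, across the stand's y, with the hand coming from the hook's open side and tilted 45 to 50 degrees from straight down; then the hand stays clear below the hook while lifting
- gourd_eye (a point): apex of the bail (wire centre), 206 mm above the gourd's origin. The bail is a closed upright loop of 5 mm wire in the gourd's y-z plane, 31 mm wide outside, ending above in an inverted V that hangs on the hook's bottom bar. It passes the tip once the gourd has been lifted over 40 mm; at 60 mm it is still clear of the beam
- box: fixed pale wood presentation base 110 (x) x 100 (y) x 24 mm, origin at the centre of its underside, z up. In the middle of its top a round well 40 mm across, 12 mm deep, chamfered 2 mm. Left and right of the well stand two rails 40 mm long (x) with undercut lips, from y = +-33 to +-42 mm, 33 mm above the counter at their tops
- well (a point): centre of the well's floor, 12 mm above the counter; when seated, the gourd's origin lies here
- cover: loose black plastic snap cover, about 85 g, on the base. Origin at the centre of its plate's underside (24 mm above the counter, over the well), axes parallel to the base's. Plate 62 (x) x 40 (y) x 4 mm; round plug below it, 36 mm across, 8 mm long, sits in the well; laid down, the cover rests on the plug. Two upright tabs, see cover_grip
- cover_grip (a point): point midway between the upper parts of the two tabs, 37 mm above the cover's origin. Tabs 24 mm wide (x), at y = +-28 mm, 60 mm over their outer faces, tops 43 mm above the cover's origin. A nose at each foot catches under the base's rail (rail tops 9 mm above the cover's origin): squeeze both tabs along y, keep squeezing and lift straight up
- tab_left (a joint): inward travel of the cover's tab at +y, in m: 0 free, 0.005 fully pressed (spring, about 9 N); its nose is free of the rail from about 0.004
- tab_right (a joint): the same for the tab at -y
- tray: fixed shallow wooden tray, 150 (x) x 130 (y) mm outside, walls 5 mm thick and 12 mm tall, floor 5 mm thick, empty; origin at the centre of its underside
- bangle_stand: bystander, loose: dark wooden bangle, 60 mm across, 12 mm thick, lying on the foot of the stand; origin at the centre of its underside
- bangle_front: bystander, loose: pale wooden bangle, 60 mm across, 10 mm thick, lying on the counter at the robot's side; origin at the centre of its underside
- bangle_back: bystander, loose: wooden bangle, 64 mm across, 12 mm thick, lying on the far part of the counter; origin at the centre of its underside
- mini_gourd: bystander, loose: small turned gourd, 42 mm across, 60 mm tall, standing loose on the far part of the counter; origin at the centre of its underside
- seal_block: bystander, loose: pale wooden block 45 x 45 x 30 mm on the far part of the counter; origin at the centre of its underside
- comb: bystander, loose: dark wooden comb, about 55 x 85 x 7 mm, lying on the counter at the robot's side; origin at the middle of its underside
- hair_stick: bystander, loose: wooden hair stick about 140 mm long, 8 mm thick, lying on the counter at the robot's side; origin at the middle of its underside
Not all that is in view belongs to the job. Of the things like the cover, leave any that is turquoise; of the rest the smaller one is meant.

How it is judged:
By the outcome, as a careful person would: the job done as asked, in the order asked, and still so for the second after the job is handed in, with the robot touching nothing.
It also fails if it takes over 53 s, if anything falls off the work surface, if the arm or the gripper's body presses on something with over 40 N, if the wrist force passes 120 N, or if a joint passes its speed limit or range.

## Working session

There is one attempt and no reset: what is moved stays moved. The work goes in short steps, Python scripts to look and compute and a tool call to move; the robot and the scene stay as the last step left them, time stands still between calls to the robot, and variables do not carry over. Pictures are saved under pics/ and viewed, and the job is handed in when it is done.

Besides the shell and the picture viewer there is one more tool, called in YAML: its name, and indented under it one key for each argument. move_arm: Moves the arm, as the interface text tells. Its arguments: {"type":"object","properties":{"motion":{"type":"string"},"grip":{"type":"number"},"force":{"type":"number"}},"required":["motion"]}

```bash
ls; mkdir -p pics; python3 - <<'E'
from workcell import *
import cv2,numpy as np
o=get_obs();print(o)
for n in("scene","top"):
    p,d=camera(n);np.savez(f"{n}0.npz",p=p,d=d);cv2.imwrite(f"pics/{n}0.png",p[:,:,::-1]);print(n,camera_info(n))
E
```

```text
pics
{'clock': 0.0, 'joint_pos': array([ 1.25940628,  0.3328572 , -0.0646901 ,  1.46093802,  0.02162492,
        1.3499055 , -0.0884918 ]), 'joint_velocities': array([-9.53003988e-04, -4.90563745e-04, -1.87282653e-05,  7.60852021e-05,
       -5.90308285e-04, -5.87453750e-04, -4.87082460e-04]), 'tau': array([ 8.79342610e-05, -6.25430775e+01,  4.96177026e-02, -3.91605091e+01,
        1.64282037e-02,  9.74672585e-03,  1.75604350e-05]), 'position': array([ 0.17786959, -0.59876437,  0.23052666]), 'ee_rot': array([ 0.42311375,  0.56716765, -0.4225711 ,  0.56632965]), 'ft_force': array([-0.44265081, -0.07329251, -0.12782108]), 'torque': array([-0.00019889, -0.02291168,  0.01108647]), 'grip_width': 0.9999432774057679}
scene {'camera_matrix': array([[438.70981749,   0.        , 276.18247915],
       [  0.        , 438.70981749, 207.63655389],
       [  0.        ,   0.        ,   1.        ]]), 'eye': array([0.90869221, 0.26060201, 0.99117205]), 'attitude': array([0.0956742 , 0.22239778, 0.8877635 , 0.39148646])}
top {'camera_matrix': array([[450.28428513,   0.        , 283.40141515],
       [  0.        , 450.28428513, 203.151063  ],
       [  0.        ,   0.        ,   1.        ]]), 'eye': array([ 0.43702125, -0.02882737,  1.24903568]), 'attitude': array([ 0.03855825, -0.05288706, -0.69794566,  0.71315361])}
```

View pics/scene0.png

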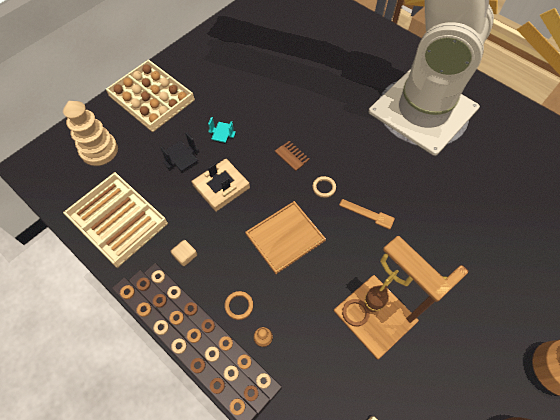

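View pics/top0.png

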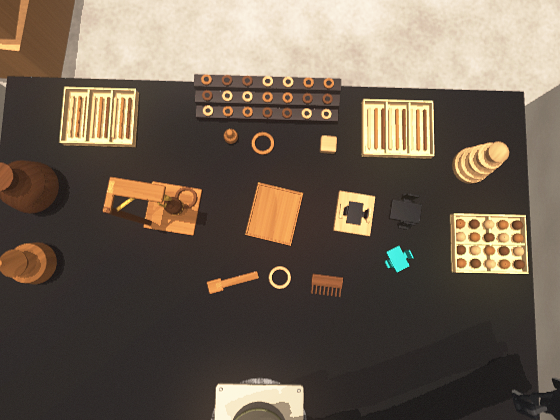

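The pictures show three cover-like things. The small black one on the pale base is at scene (220,183) and top (354,212). A larger black one lies on the counter at scene (180,153) and top (406,210). The turquoise one is at scene (222,130) and top (400,258). The one on the base looks like the target, so I'll measure and check it in a crop.

```bash
cat > h.py <<'E'
import numpy as np,cv2
from scipy.spatial.transform import Rotation as R
from workcell import *
def cloud(n,d):
    i=camera_info(n);K=i["camera_matrix"]
    v,u=np.mgrid[0:420,0:560]
    pc=np.stack([(u-K[0,2])/K[0,0]*d,-(v-K[1,2])/K[1,1]*d,-d],-1)
    P=pc@R.from_quat(i["attitude"]).as_matrix().T+i["eye"]
    P[d<=0]=np.nan
    return P
def proj(n,X):
    i=camera_info(n);K=i["camera_matrix"]
    c=(np.atleast_2d(X)-i["eye"])@R.from_quat(i["attitude"]).as_matrix()
    return np.c_[K[0,2]+K[0,0]*c[:,0]/-c[:,2],K[1,2]-K[1,1]*c[:,1]/-c[:,2]]
E
python3 - <<'E'
from h import *
for n in("scene","top"):
    z=np.load(n+"0.npz");P=cloud(n,z["d"]);p=z["p"].astype(int)
    np.save(n+"P.npy",P)
    print(n,"table z",np.nanmedian(P[(p.sum(-1)<60)&(P[...,2]<.03)&(P[...,0]>.2)&(P[...,0]<1)][:,2]))
    def box(name,m,minA=80):
        nn,l,s,c=cv2.connectedComponentsWithStats(m.astype(np.uint8))
        for k in range(1,nn):
            if s[k,4]<minA: continue
            Q=P[l==k][:,:2].astype(np.float32)
            r=cv2.minAreaRect(Q);print(name,c[k].round(),s[k,4],np.round(r[0],4),np.round(r[1],4),round(r[2],1),"z",np.nanmedian(P[l==k][:,2]).round(4))
    reg=(P[...,0]>.25)&(P[...,0]<.75)&(P[...,1]>-.6)&(P[...,1]<.6)
    for a,b in((.004,.02),(.02,.028),(.028,.04),(.055,.075),(.3,.36)):
        box(f"{a}-{b}",reg&(P[...,2]>a)&(P[...,2]<b),40)
t=cv2.imread("pics/top0.png");s=cv2.imread("pics/scene0.png")
a=cv2.resize(t[170:280,320:440],(480,440),interpolation=cv2.INTER_CUBIC)
cv2.imwrite("pics/cropA.png",np.hstack([cv2.resize(s[110:220,150:260],(440,440),interpolation=cv2.INTER_CUBIC),a])[:, :800])
b=cv2.resize(t[165:245,95:215],(480,320),interpolation=cv2.INTER_CUBIC);c=cv2.resize(s[225:365,325:475],(343,320),interpolation=cv2.INTER_CUBIC)
cv2.imwrite("pics/cropB.png",np.hstack([b,c])[:,:800])
E
```

```text
scene table z -0.0005033546830855995
0.004-0.02 [175.  94.] 107 [ 0.4549 -0.569 ] [0.0597 0.0668] 89.3 z 0.0078
0.004-0.02 [167. 114.] 235 [ 0.514  -0.5285] [0.0704 0.1776] 64.4 z 0.0122
0.004-0.02 [151. 112.] 118 [ 0.5324 -0.5709] [0.0665 0.0559] 1.3 z 0.0068
0.004-0.02 [222. 132.] 307 [ 0.4516 -0.3666] [0.0678 0.0683] 5.0 z 0.0123
0.004-0.02 [182. 155.] 567 [ 0.5732 -0.3899] [0.0855 0.0957] 81.2 z 0.0162
0.004-0.02 [291. 156.] 385 [ 0.3744 -0.1747] [0.0945 0.0601] 84.9 z 0.0069
0.004-0.02 [108. 155.] 123 [ 0.7085 -0.5427] [0.0804 0.0246] 12.1 z 0.0142
0.004-0.02 [121. 183.] 51 [ 0.7458 -0.4414] [0.0532 0.0077] 89.2 z 0.007
0.004-0.02 [324. 186.] 199 [ 0.3945 -0.0468] [0.0603 0.0573] 40.4 z 0.0094
0.004-0.02 [224. 197.] 166 [ 0.6009 -0.2239] [0.0745 0.147 ] 40.6 z 0.0119
0.004-0.02 [137. 198.] 57 [ 0.7462 -0.3743] [0.0072 0.0549] 0.1 z 0.0073
0.004-0.02 [370. 214.] 474 [0.3786 0.0811] [0.0341 0.141 ] 13.0 z 0.0076
0.004-0.02 [285. 236.] 2237 [ 0.5645 -0.0289] [0.1384 0.1559] 77.5 z 0.0061
0.004-0.02 [154. 213.] 60 [ 0.7461 -0.3116] [0.0505 0.0071] 90.0 z 0.0069
0.004-0.02 [380. 320.
[... 3263 characters left out ...]
224.] 43 [ 0.5505 -0.5779] [0.0194 0.0191] 72.0 z 0.0304
0.028-0.04 [461. 237.] 46 [ 0.5154 -0.5398] [0.0191 0.0183] 0.3 z 0.0311
0.028-0.04 [475. 237.] 49 [ 0.5151 -0.5791] [0.0213 0.0209] 57.5 z 0.0311
0.028-0.04 [462. 250.] 46 [ 0.4801 -0.5388] [0.019  0.0201] 0.7 z 0.032
0.028-0.04 [476. 250.] 43 [ 0.479  -0.5787] [0.0173 0.0181] 22.6 z 0.0316
0.028-0.04 [462. 263.] 48 [ 0.4439 -0.5389] [0.019  0.0196] 51.9 z 0.0314
0.028-0.04 [476. 263.] 49 [ 0.4441 -0.5775] [0.0222 0.0215] 87.6 z 0.0319
0.055-0.075 [ 49. 190.] 253 [0.621  0.5737] [0.0505 0.13  ] 89.9 z 0.065
0.055-0.075 [ 45. 263.] 199 [0.4232 0.571 ] [0.1031 0.0494] 4.9 z 0.0654
0.3-0.36 [132. 192.] 1189 [0.5593 0.2606] [0.1164 0.0746] 82.7 z 0.3293
  return np.nanmean(a, axis, out=out, keepdims=keepdims)
```

View pics/cropA.png

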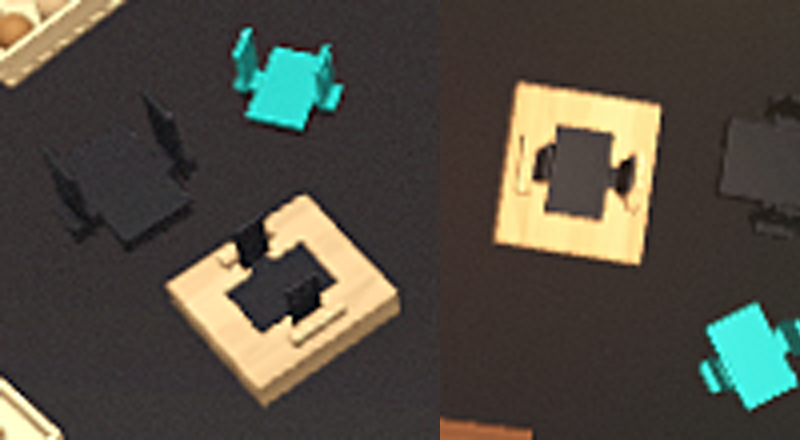

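View pics/cropB.png

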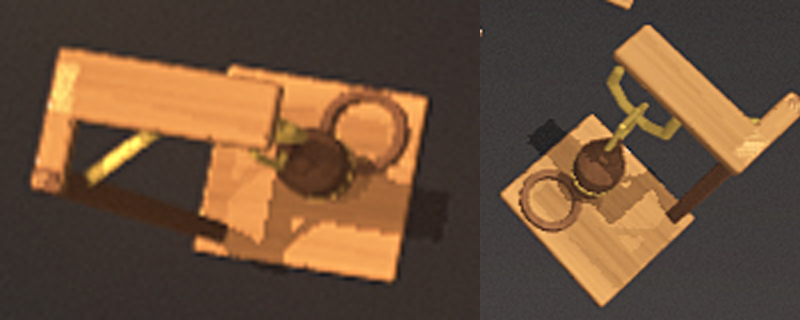

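Crop A confirms the target. It is the black cover clipped between the rails of the pale base, and it is smaller than the black one at top (406,210). The base centre is about (0.573,-0.247) with yaw about -7.8°. The tray centre is about (0.567,-0.028) and the stand origin about (0.573,0.2335), with its x axis at 82.4°. Next I'll refine these and work out the jaw angle.

```bash
python3 - <<'E'
from h import *
o=get_obs();M=R.from_quat(o["ee_rot"]).as_matrix();print(M.round(3));print("jaw ang",np.degrees(np.arctan2(M[1,2],M[0,2])))
# tabs & tray
for n in("top","scene"):
    z=np.load(n+"0.npz");P=cloud(n,z["d"]);p=z["p"].astype(int)
    hsv=cv2.cvtColor(z["p"],cv2.COLOR_RGB2HSV)
    near=np.hypot(P[...,0]-.573,P[...,1]+.247)<.045
    m=near&(P[...,2]>.052)&(P[...,2]<.08);Q=P[m];
    L=Q[Q[:,1]>-.247];Rr=Q[Q[:,1]<=-.247]
    for q in(L,Rr): print(n,"tab",len(q),np.median(q,0).round(4),q.min(0).round(4),q.max(0).round(4))
    m=near&(hsv[...,2]<75)&(P[...,2]>.026)&(P[...,2]<.031);Q=P[m];r=cv2.minAreaRect(Q[:,:2].astype(np.float32));print("plate",r,len(Q))
    m=(P[...,0]>.45)&(P[...,0]<.68)&(P[...,1]>-.14)&(P[...,1]<.09)&(P[...,2]>.003)&(P[...,2]<.016)
    r=cv2.minAreaRect(P[m][:,:2].astype(np.float32));print("tray",r)
    m&=(P[...,2]>.0105);r=cv2.minAreaRect(P[m][:,:2].astype(np.float32));print("traytop",r,m.sum())
E
```

```text
[[-0.     0.959  0.285]
 [ 0.001  0.285 -0.959]
 [-1.    -0.    -0.001]]
jaw ang -73.44873843874335
top tab 23 [ 0.5767 -0.2181  0.0644] [ 0.5663 -0.2232  0.053 ] [ 0.5879 -0.2159  0.0717]
top tab 23 [ 0.5698 -0.2739  0.0639] [ 0.558  -0.277   0.0525] [ 0.5811 -0.2709  0.0701]
plate ((0.5743854641914368, -0.24521073698997498), (0.057420335710048676, 0.05677666887640953), 83.3145523071289) 26
tray ((0.5646907687187195, -0.024636216461658478), (0.2292376607656479, 0.22728215157985687), 0.09080392867326736)
traytop ((0.5684404373168945, -0.02685483545064926), (0.12953945994377136, 0.14936105906963348), 77.72904205322266) 219
scene tab 41 [ 0.5768 -0.2186  0.0634] [ 0.566  -0.2218  0.0542] [ 0.5883 -0.2158  0.0698]
scene tab 40 [ 0.5699 -0.2737  0.0622] [ 0.5578 -0.2773  0.0537] [ 0.5819 -0.2707  0.0701]
plate ((0.5738620758056641, -0.24816355109214783), (0.055494122207164764, 0.05860692262649536), 82.75679016113281) 212
tray ((0.5651731491088867, -0.0243518203496933), (0.22938969731330872, 0.2264830470085144), 0.15998907387256622)
traytop ((0.5678939819335938, -0.027074061334133148), (0.13014382123947144, 0.1500309258699417), 77.94219207763672) 313
```

move_arm:
  motion: "0.04 0.035 0 -0.04; 0.08 0.071 0 -0.1; 0.12 0.107 0 -0.16; 0.165 0.147 0 -0.22; 0.21 0.187 0 -0.28; 0.255 0.227 -0.01 -0.34; 0.3 0.267 -0.03 -0.4; 0.345 0.307 -0.05 -0.4215; 0.38 0.339 -0.07 -0.4215; 0.3954 0.3525 -0.09 -0.4215"
  grip: 1
  force: 40

```text
clock: 1.35
position: [0.5753, -0.243, 0.1401]
ee_rot: [0.531, 0.467, -0.531, 0.466]
ft_force: [-0.2, 0.0, -0.5]
grip_width: 0.997
```

move_arm:
  motion: "0 0 -0.03 0; 0 0 -0.06 0; 0 0 -0.085 0; 0 0 -0.1025 0; 0 0 -0.1025 0; 0 0 -0.1025 0"

```text
clock: 2.1
position: [0.574, -0.2468, 0.0398]
ee_rot: [0.532, 0.465, -0.532, 0.466]
ft_force: [-0.3, -0.2, -0.0]
grip_width: 0.995
```

```bash
python3 - <<'E'
from h import *
o=get_obs();M=R.from_quat(o["ee_rot"]).as_matrix();print(o["position"],o["joint_pos"],"jaw ang",np.degrees(np.arctan2(M[1,2],M[0,2])))
s=camera("scene")[0];t=camera("top")[0]
cv2.imwrite("pics/c1.png",np.hstack([cv2.resize(s[120:230,150:260],(400,400)),cv2.resize(t[160:260,310:410],(400,400))])[...,::-1])
E
```

```text
[ 0.57401325 -0.24684184  0.03980443] [ 0.56780945  0.51767615 -0.30139368  1.64293388  0.17492216  1.00624676
 -1.49364135] jaw ang -97.60523481972274
```

View pics/c1.png

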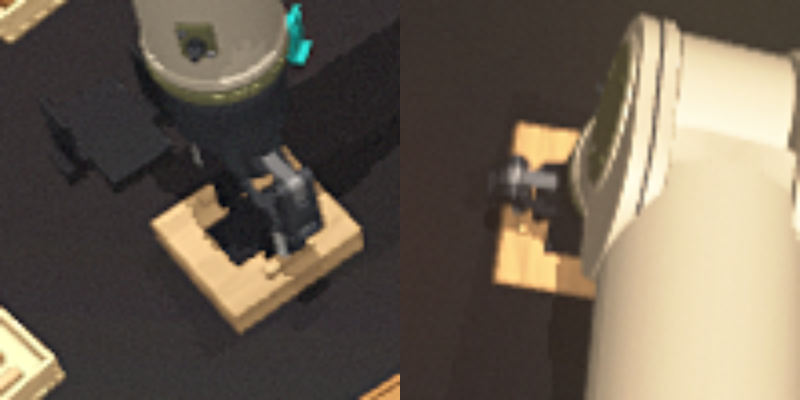

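The gripper straddles the cover, with the near finger outside the left tab (crop about (300,200)). Now I'll squeeze.

move_arm:
  motion: "0 0 0 0; 0 0 0 0; 0 0 0 0; 0 0 0 0; 0 0 0 0; 0 0 0 0"
  grip: 0.45
  force: 40

```text
clock: 2.95
position: [0.5742, -0.247, 0.0403]
ee_rot: [0.532, 0.465, -0.532, 0.466]
ft_force: [-1.4, 0.4, 8.0]
grip_width: 0.549
```

move_arm:
  motion: "0 0 0 0; 0 0 0 0; 0 0 0 0"
  grip: 0.4

```text
clock: 3.32
position: [0.5742, -0.247, 0.0403]
ee_rot: [0.532, 0.465, -0.532, 0.466]
ft_force: [-1.8, -0.1, 8.4]
grip_width: 0.55
```

```bash
python3 - <<'E'
from h import *
s=camera("scene")[0]
cv2.imwrite("pics/c2.png",cv2.resize(s[140:210,190:260],(600,600),interpolation=cv2.INTER_CUBIC)[...,::-1])
E
```

```text
(no output)
```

View pics/c2.png

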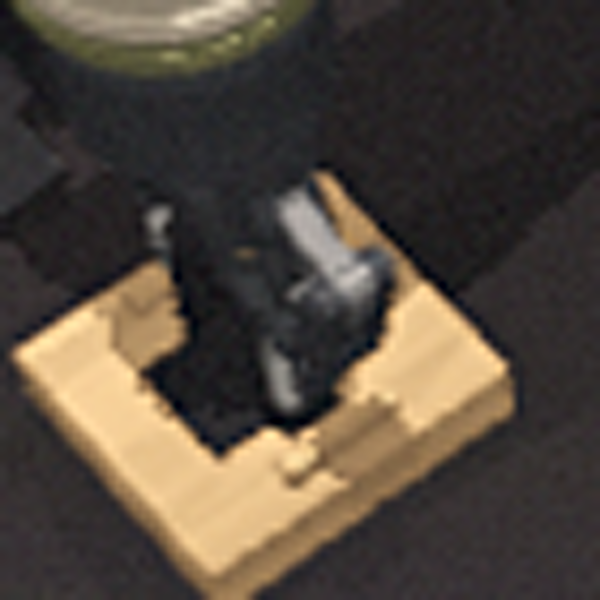

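The squeeze is steady at 0.55. I'll do a small lift and watch the force.

move_arm:
  motion: "0 0 0.006 0; 0 0 0.014 0; 0 0 0.025 0; 0 0 0.025 0"

```text
clock: 3.88
position: [0.5741, -0.2469, 0.0651]
ee_rot: [0.532, 0.465, -0.532, 0.466]
ft_force: [-0.3, 0.4, -0.8]
grip_width: 0.55
```

move_arm:
  motion: "0 0 0.03 0; 0 0.03 0.05 -0.02; -0.001 0.08 0.05 -0.04; -0.003 0.13 0.05 -0.06; -0.004 0.18 0.05 -0.08; -0.005 0.21 0.04 -0.08; -0.005 0.2193 0.02 -0.08; -0.005 0.2193 -0.01 -0.08; -0.005 0.2193 -0.026 -0.08; -0.005 0.2193 -0.03 -0.08"

```text
clock: 5.12
position: [0.5679, -0.0275, 0.033]
ee_rot: [-0.55, -0.444, 0.551, -0.444]
ft_force: [0.3, 0.2, -0.6]
grip_width: 0.551
```

```bash
python3 - <<'E'
from h import *
s=camera("scene")[0]
cv2.imwrite("pics/c3.png",cv2.resize(s[150:280,190:350],(640,520),interpolation=cv2.INTER_CUBIC)[...,::-1])
E
```

```text
(no output)
```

View pics/c3.png

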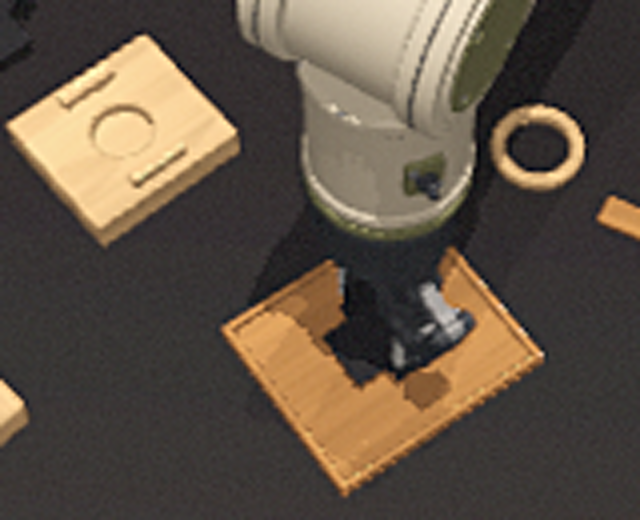

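The base is empty and the cover is held level over the tray. I'll lower the last few millimetres and release. I'll also note the well circle in this view for later.

move_arm:
  motion: "0 0 -0.003 0; 0 0 -0.006 0; 0 0 -0.0065 0"

```text
clock: 5.55
position: [0.5692, -0.0274, 0.0292]
ee_rot: [0.551, 0.444, -0.55, 0.445]
ft_force: [-6.8, -0.7, 16.9]
grip_width: 0.549
```

move_arm:
  motion: "0 0 0 0; 0 0 0 0; 0 0 0 0; 0 0 0 0"
  grip: 1

```text
clock: 6.05
position: [0.5684, -0.0273, 0.0273]
ee_rot: [-0.55, -0.444, 0.55, -0.444]
ft_force: [-0.0, -0.3, -0.8]
grip_width: 1.005
```

move_arm:
  motion: "0 0 0.03 0; 0 0 0.07 0; 0 0 0.12 0; 0 0 0.17 0"

```text
clock: 6.55
position: [0.5682, -0.0273, 0.1989]
ee_rot: [-0.55, -0.444, 0.55, -0.444]
ft_force: [1.3, -1.0, -0.1]
grip_width: 0.993
```

The cover is down, and I'll verify it in the next picture. The moves only command shift and spin, but the gourd grip needs a tilted hand. In free space I'll test how the arm treats a pose beyond its reach, which may settle tilted.

move_arm:
  motion: "0.04 0 0.04 0; 0.1 0 0.08 0; 0.16 0 0.1 0; 0.22 0 0.1 0; 0.28 0 0.1 0; 0.34 0 0.1 0; 0.4 0 0.1 0; 0.45 0 0.1 0"

```text
clock: 7.55
position: [0.8606, -0.0226, 0.2793]
ee_rot: [-0.543, -0.443, 0.546, -0.459]
ft_force: [-0.0, 1.3, -0.3]
grip_width: 1.0
```

```bash
python3 - <<'E'
from h import *
o=get_obs();M=R.from_quat(o["ee_rot"]).as_matrix();print(o["position"],o["joint_pos"].round(3));print(M.round(3))
s=camera("scene")[0]
cv2.imwrite("pics/c4.png",s[...,::-1])
E
```

```text
[ 0.86060574 -0.0226062   0.27926217] [ 0.047  1.047 -0.584  0.247  0.547  1.874 -1.846]
[[ 0.012  0.983 -0.186]
 [-0.019 -0.186 -0.982]
 [-1.     0.015  0.017]]
```

View pics/c4.png

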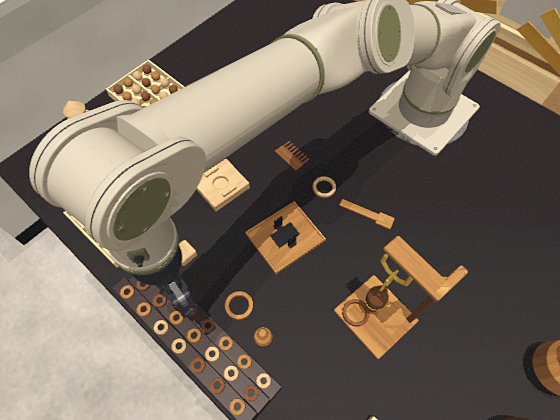

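The cover sits upright in the tray (scene (285,232)). The arm is near its reach limit. I'll push the command further out to see what it gives up.

move_arm:
  motion: "0.06 0 0 0; 0.12 0 0 0; 0.18 0 0 0; 0.24 0 0 0; 0.3 0 0 0; 0.3 0 0 0"

```text
clock: 8.35
position: [0.8937, -0.0098, 0.231]
ee_rot: [0.549, 0.446, -0.531, 0.467]
ft_force: [-0.1, 0.0, -0.7]
grip_width: 0.999
```

```bash
python3 - <<'E'
from h import *
o=get_obs();M=R.from_quat(o["ee_rot"]).as_matrix();print(o["position"],o["joint_pos"].round(3));print(M.round(3))
E
```

```text
[ 0.89365567 -0.00984361  0.2310349 ] [ 0.012  1.141 -0.585  0.166  0.561  1.824 -1.819]
[[ 0.038  0.985 -0.167]
 [-0.006 -0.167 -0.986]
 [-0.999  0.039 -0.   ]]
```

move_arm:
  motion: "-0.05 0 0.03 0; -0.1 0 0.05 0; -0.1 0 0.05 0; -0.1 0 0.05 0"

```text
clock: 8.85
position: [0.7921, -0.0146, 0.2839]
ee_rot: [0.549, 0.441, -0.534, 0.468]
ft_force: [-0.2, 0.8, -0.3]
grip_width: 0.998
```

```bash
python3 - <<'E'
from h import *
o=get_obs();M=R.from_quat(o["ee_rot"]).as_matrix();print(o["position"],o["joint_pos"].round(3));print(M.round(3))
E
```

```text
[ 0.79206549 -0.01463471  0.28390797] [ 0.249  0.773 -0.69   0.795  0.488  1.653 -1.968]
[[ 0.04   0.984 -0.172]
 [-0.015 -0.172 -0.985]
 [-0.999  0.042  0.008]]
```

The command resets to the pose actually reached, so a tilt, once won, persists (0.04 rad here). Spin about z can then aim it. Pushing upward against joint 6's limit should tilt the tool outward much faster, so I'll try that.

move_arm:
  motion: "-0.03 0 0.05 0; -0.06 0 0.1 0; -0.08 0 0.16 0; -0.1 0 0.22 0; -0.1 0 0.28 0; -0.1 0 0.34 0; -0.1 0 0.4 0; -0.1 0 0.46 0; -0.1 0 0.52 0; -0.1 0 0.58 0"

```text
clock: 10.1
position: [0.72, -0.0525, 0.5581]
ee_rot: [0.608, 0.421, -0.502, 0.449]
ft_force: [0.5, -2.3, -0.8]
grip_width: 0.997
```

```bash
cat > st.py <<'E'
from h import *
o=get_obs();M=R.from_quat(o["ee_rot"]).as_matrix();print(o["clock"],o["position"].round(4),o["joint_pos"].round(3),o["ft_force"].round(1));print(M.round(3));f=M[:,0]
print("tilt",np.degrees(np.arccos(-f[2])).round(2),"dir",np.degrees(np.arctan2(f[1],f[0])).round(2),"jaw",np.degrees(np.arctan2(M[1,2],M[0,2])).round(2),"jawz",M[2,2].round(3))
E
python3 st.py
```

```text
10.1 [ 0.72   -0.0525  0.5581] [-0.113  0.694  0.766  0.328 -0.67   2.056 -1.697] [ 0.5 -2.3 -0.8]
[[ 0.142  0.962 -0.232]
 [ 0.061 -0.243 -0.968]
 [-0.988  0.123 -0.093]]
tilt 8.9 dir 23.21 jaw -103.49 jawz -0.093
```

This works well: tilt is 8.9° in direction 23°. The tilt should be purely about the jaw axis, so I'll spin the jaw to suit while pushing further up.

move_arm:
  motion: "0 0 0.06 0.18; 0 0 0.12 0.36; 0 0 0.18 0.54; 0 0 0.24 0.72; 0 0 0.3 0.9; 0 0 0.36 0.9; 0 0 0.42 0.9"

```text
clock: 10.98
position: [0.6585, -0.0279, 0.6462]
ee_rot: [0.453, 0.554, -0.278, 0.641]
ft_force: [1.2, -1.0, -0.2]
grip_width: 1.001
```

```bash
python3 st.py
```

```text
10.975 [ 0.6585 -0.0279  0.6462] [ 0.075  0.499 -0.07   0.347 -0.132  2.058 -1.155] [ 1.2 -1.  -0.2]
[[ 0.233  0.858  0.459]
 [ 0.145  0.436 -0.888]
 [-0.962  0.273 -0.023]]
tilt 15.93 dir 31.96 jaw -62.7 jawz -0.023
```

move_arm:
  motion: "0 0 0.06 -0.18; 0 0 0.12 -0.36; 0 0 0.18 -0.54; 0 0 0.24 -0.54; 0 0 0.3 -0.54; 0 0 0.36 -0.54; 0 0 0.42 -0.54; 0 0 0.48 -0.54"

```text
clock: 11.98
position: [0.5828, -0.0226, 0.7276]
ee_rot: [0.6, 0.393, -0.419, 0.557]
ft_force: [0.3, 0.2, -0.2]
grip_width: 1.001
```

```bash
python3 st.py
```

```text
11.975 [ 0.5828 -0.0226  0.7276] [-0.233  0.317  0.435  0.438 -0.215  2.058 -1.616] [ 0.3  0.2 -0.2]
[[ 0.34   0.938 -0.065]
 [ 0.004 -0.071 -0.998]
 [-0.94   0.339 -0.028]]
tilt 19.87 dir 0.71 jaw -93.72 jawz -0.028
```

move_arm:
  motion: "0 0 0.12 0; 0 0 0.3 0; 0 0 0.5 0"

```text
clock: 12.35
position: [0.5497, -0.0203, 0.7667]
ee_rot: [0.614, 0.373, -0.399, 0.571]
ft_force: [-0.2, 0.4, -0.4]
grip_width: 1.003
```

move_arm:
  motion: "0 0 0.12 0; 0 0 0.3 0; 0 0 0.5 0"

```text
clock: 12.72
position: [0.5243, -0.0181, 0.7997]
ee_rot: [0.626, 0.353, -0.379, 0.583]
ft_force: [-0.6, 0.8, 0.1]
grip_width: 1.005
```

```bash
python3 st.py
```

```text
12.725 [ 0.5243 -0.0181  0.7997] [-0.372  0.203  0.568  0.422 -0.208  2.058 -1.625] [-0.6  0.8  0.1]
[[ 0.463  0.884 -0.063]
 [ 0.001 -0.071 -0.997]
 [-0.886  0.462 -0.034]]
tilt 27.58 dir 0.11 jaw -93.61 jawz -0.034
```

move_arm:
  motion: "0 0 0.12 0; 0 0 0.3 0; 0 0 0.5 0"

```text
clock: 13.1
position: [0.503, -0.0164, 0.83]
ee_rot: [0.638, 0.334, -0.359, 0.594]
ft_force: [-0.1, -0.6, -0.5]
grip_width: 1.001
```

move_arm:
  motion: "0 0 0.12 0; 0 0 0.3 0; 0 0 0.5 0"

```text
clock: 13.48
position: [0.4845, -0.015, 0.8588]
ee_rot: [0.649, 0.315, -0.339, 0.604]
ft_force: [0.4, -0.2, 0.5]
grip_width: 1.001
```

move_arm:
  motion: "0 0 0.12 0; 0 0 0.3 0; 0 0 0.5 0"

```text
clock: 13.85
position: [0.4679, -0.014, 0.8857]
ee_rot: [0.659, 0.295, -0.318, 0.614]
ft_force: [-0.4, -0.9, 0.4]
grip_width: 1.003
```

```bash
python3 st.py
```

```text
13.85 [ 0.4679 -0.014   0.8857] [-0.536  0.137  0.777  0.302 -0.249  2.058 -1.635] [-0.4 -0.9  0.4]
[[ 0.623  0.78  -0.058]
 [-0.002 -0.072 -0.997]
 [-0.782  0.622 -0.043]]
tilt 38.54 dir -0.2 jaw -93.3 jawz -0.043
```

move_arm:
  motion: "0 0 0.12 0.18; 0 0 0.3 0.2; 0 0 0.5 0.2"

```text
clock: 14.22
position: [0.4543, -0.0072, 0.9075]
ee_rot: [0.637, 0.338, -0.238, 0.65]
ft_force: [0.2, 0.3, -0.0]
grip_width: 0.999
```

move_arm:
  motion: "0 0 0.12 0; 0 0 0.3 0; 0 0 0.5 0"

```text
clock: 14.6
position: [0.4382, 0.0029, 0.9314]
ee_rot: [0.646, 0.32, -0.219, 0.658]
ft_force: [0.8, 0.6, 0.1]
grip_width: 1.002
```

```bash
python3 st.py
```

```text
14.6 [0.4382 0.0029 0.9314] [-0.257  0.126  0.547  0.186 -0.424  2.058 -1.543] [0.8 0.6 0.1]
[[ 0.7    0.701  0.138]
 [ 0.126  0.07  -0.99 ]
 [-0.703  0.71  -0.039]]
tilt 45.3 dir 10.19 jaw -82.04 jawz -0.039
```

The tilt is 45.3° and the jaw is within 2° of level, which fits. Now I'll measure the gourd itself.

```bash
python3 - <<'E'
from h import *
for n in("scene","top"):
    z=np.load(n+"0.npz");P=cloud(n,z["d"])
    hs=cv2.cvtColor(z["p"],cv2.COLOR_RGB2HSV)
    o=np.array([.5733,.2335]);a=np.radians(82.4);ex=np.array([np.cos(a),np.sin(a)]);ey=np.array([-ex[1],ex[0]])
    D=P[...,:2]-o;sx=D@ex;sy=D@ey
    for lo,hi in((.07,.085),(.085,.105),(.105,.125),(.125,.145),(.145,.17),(.17,.2),(.2,.225),(.225,.25),(.25,.27),(.27,.29)):
        m=(abs(sx)<.045)&(abs(sy)<.045)&(P[...,2]>lo)&(P[...,2]<hi)
        if m.sum()>3:
            X=np.c_[sx[m],sy[m]]*1e3
            print(n,lo,hi,m.sum(),"x",np.percentile(X[:,0],[2,50,98]).round(1),"y",np.percentile(X[:,1],[2,50,98]).round(1))
    m=(abs(sx)<.04)&(abs(sy)<.04)&(P[...,2]>.06)&(P[...,2]<.13)
    # circle fit on drum side points
    q=(abs(sx)<.04)&(abs(sy)<.04)&(P[...,2]>.074)&(P[...,2]<.1)
    X=np.c_[sx[q],sy[q]];
    if len(X)>8:
        A=np.c_[2*X,np.ones(len(X))];s=np.linalg.lstsq(A,(X**2).sum(1),rcond=None)[0];print("circle",n,len(X),s[:2],np.sqrt(s[2]+s[0]**2+s[1]**2))
    m=(P[...,2]>.321)&(P[...,2]<.336)&(abs(sy)<.0175)&(abs(sx)<.15)
    X=np.c_[sx[m],sy[m]];print("beam",X.min(0),X.max(0))
    for lo,hi in((-.02,.0),(0,.02),(.03,.05)):
        m=(P[...,2]>.321)&(P[...,2]<.336)&(abs(sy)<.04)&(sx>lo)&(sx<hi);print(sy[m].min(),sy[m].max())
E
```

```text
scene 0.07 0.085 49 x [-18.8   4.4  21.9] y [-22.6 -18.1   1. ]
scene 0.085 0.105 72 x [-19.7   5.3  21.3] y [-21.8 -18.1  -3. ]
scene 0.105 0.125 220 x [-18.6   3.7  20.4] y [-20.4  -9.6  10.7]
scene 0.125 0.145 62 x [-10.6   2.3  11.3] y [-12.1  -6.8   7.7]
scene 0.145 0.17 52 x [-8.4  3.2  8.8] y [-9.8 -2.8  3.5]
scene 0.17 0.2 37 x [-1.6  0.8  3. ] y [-15.7   5.4  12.4]
scene 0.2 0.225 16 x [-1.5  1.2  2.9] y [-16.3 -15.   12.9]
scene 0.225 0.25 173 x [-23.6   0.3  23. ] y [-14.5  -2.4   9.8]
scene 0.25 0.27 50 x [-31.3  -0.4  31.8] y [-4.7 -3.1 -0.6]
scene 0.27 0.29 39 x [-30.5  25.6  31.6] y [-4.2 -2.8  1.1]
circle scene 94 [1.85946602e-04 4.70549709e-05] 0.021663684947988832
beam [-0.03305981 -0.01747944] [0.0830002  0.01748692]
-0.01858953757325108 0.01726348060784948
-0.01918006681852947 0.017017816207114442
-0.01942936629101038 0.01733240915735508
top 0.07 0.085 19 x [-21.5 -17.7  -0.5] y [-19.8   2.   19. ]
top 0.085 0.105 37 x [-20.8 -16.5   1.2] y [-21.9   6.7  19.5]
top 0.105 0.125 129 x [-20.4  -9.1  12.8] y [-20.2   3.7  18.6]
top 0.125 0.145 28 x [-10.8  -6.9   7.4] y [-9.9  1.4 10.3]
top 0.145 0.17 33 x [-7.9 -2.8  6.5] y [-6.   0.6  7.4]
top 0.17 0.2 18 x [-2.7 -1.1  3.7] y [-15.3   6.9  13.4]
top 0.2 0.225 7 x [-1.9 -1.4  0.1] y [ 9.9 12.1 13.5]
top 0.225 0.25 17 x [-23.3 -13.3   0.2] y [-5.1  1.7 13.3]
top 0.25 0.27 9 x [-32.2 -30.7 -28.6] y [-4.5 -0.4  1.8]
top 0.27 0.29 21 x [-31.7 -25.9  43.7] y [-4.5  0.3 18.9]
circle top 42 [ 1.00554329e-05 -1.43039764e-03] 0.021203682373095684
beam [-0.03304372 -0.01746074] [0.08325798 0.01703973]
-0.019056833433886904 0.016350840022889144
-0.019671767800507348 0.01619686272810772
-0.019767940601902793 0.016213727057865182
```

```bash
python3 - <<'E'
from h import *
o=get_obs();M=R.from_euler('z',1.3).as_matrix()@R.from_quat(o["ee_rot"]).as_matrix();f=M[:,0];print(f)
G=np.array([.574,.2334,.0875]);T=G+.021*f;print("TCP",T)
for b in(.11,.2): print(b,T-b*f,(T-b*f-o["position"]).round(4))
E
```

```text
[ 0.06591221  0.70769446 -0.70343737]
TCP [0.57538416 0.24826158 0.07272782]
0.11 [0.56813381 0.17041519 0.15010593] [ 0.1299  0.1675 -0.7813]
0.2 [0.56220171 0.10672269 0.21341529] [ 0.124   0.1038 -0.718 ]
```

move_arm:
  motion: "0.03 0 -0.03 0.1; 0.06 0 -0.07 0.25; 0.08 0 -0.11 0.4; 0.1 0 -0.16 0.55; 0.11 0 -0.21 0.7; 0.12 0 -0.26 0.85; 0.12 0 -0.31 1; 0.12 0 -0.35 1.15; 0.12 0 -0.4 1.3; 0.12 0 -0.4 1.3"

```text
clock: 15.85
position: [0.5588, 0.0046, 0.5267]
ee_rot: [0.321, 0.649, 0.223, 0.652]
ft_force: [0.4, 0.4, 1.5]
grip_width: 0.999
```

```bash
python3 st.py
```

```text
15.85 [0.5588 0.0046 0.5267] [-0.35   0.305  0.942  1.226 -1.028  1.999  0.141] [0.4 0.4 1.5]
[[ 0.057  0.126  0.99 ]
 [ 0.708  0.694 -0.129]
 [-0.704  0.708 -0.05 ]]
tilt 45.25 dir 85.4 jaw -7.44 jawz -0.05
```

move_arm:
  motion: "0 0 -0.05 0; 0 0 -0.1 0; 0 0.01 -0.15 0; 0 0.03 -0.2 0; 0.002 0.05 -0.25 0; 0.004 0.08 -0.29 0; 0.004 0.1 -0.315 0; 0.004 0.104 -0.318 0; 0.004 0.104 -0.318 0"

```text
clock: 16.98
position: [0.563, 0.1064, 0.2159]
ee_rot: [0.32, 0.645, 0.225, 0.656]
ft_force: [0.4, 0.3, -0.0]
grip_width: 1.002
```

```bash
python3 st.py; python3 - <<'E'
from h import *
s=camera("scene")[0];cv2.imwrite("pics/c5.png",cv2.resize(s[130:400,230:560],(733,600))[...,::-1])
o=get_obs();f=R.from_quat(o["ee_rot"]).as_matrix()[:,0]
G=np.array([.574,.2334,.0875]);T=G+.021*f;print("go",T-o["position"], "along",(T-o["position"])@f)
E
```

```text
16.975 [0.563  0.1064 0.2159] [-0.534  0.367  0.845  1.82  -1.053  1.449  0.509] [ 0.4  0.3 -0. ]
[[ 0.067  0.119  0.991]
 [ 0.708  0.694 -0.131]
 [-0.703  0.71  -0.037]]
tilt 45.34 dir 84.57 jaw -7.54 jawz -0.037
go [ 0.01220814  0.14250881 -0.14315494] along 0.20235418188986443
```

View pics/c5.png

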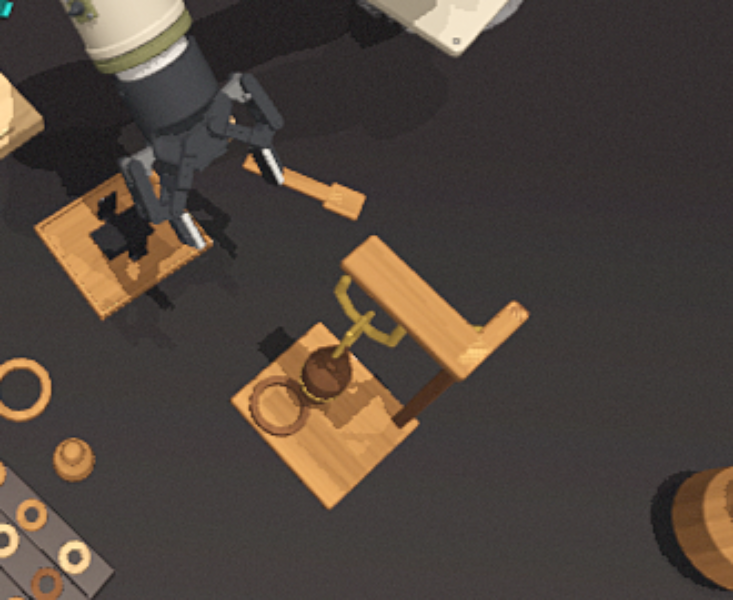

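The tilted, open hand is in line with the gourd from the open side, and the hook and beam are untouched (crop: gourd (327,372), tip (340,285)). I'll advance along the tool axis.

move_arm:
  motion: "0.002 0.025 -0.025 0; 0.004 0.053 -0.053 0; 0.007 0.08 -0.08 0; 0.009 0.107 -0.107 0; 0.01 0.125 -0.125 0; 0.011 0.137 -0.137 0; 0.012 0.1425 -0.143 0; 0.012 0.1425 -0.143 0"

```text
clock: 18.02
position: [0.5752, 0.2484, 0.0715]
ee_rot: [0.321, 0.645, 0.224, 0.656]
ft_force: [0.3, 0.1, -0.2]
grip_width: 0.998
```

```bash
python3 st.py; python3 - <<'E'
from h import *
s=camera("scene")[0];cv2.imwrite("pics/c6.png",cv2.resize(s[200:380,290:490],(660,594),interpolation=cv2.INTER_CUBIC)[...,::-1])
E
```

```text
18.025 [0.5752 0.2484 0.0715] [-0.511  0.518  0.503  1.906 -1.254  1.107  0.588] [ 0.3  0.1 -0.2]
[[ 0.067  0.12   0.991]
 [ 0.708  0.693 -0.131]
 [-0.703  0.711 -0.038]]
tilt 45.36 dir 84.62 jaw -7.56 jawz -0.038
```

View pics/c6.png

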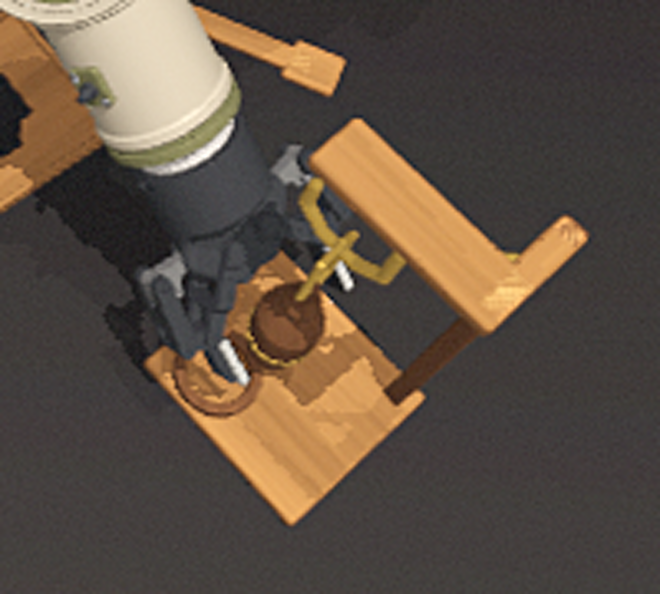

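The fingers straddle the drum (crop (285,325)) and nothing is touching. I'll close gently.

move_arm:
  motion: "0 0 0 0; 0 0 0 0; 0 0 0 0; 0 0 0 0; 0 0 0 0; 0 0 0 0; 0 0 0 0"
  grip: 0.3
  force: 35

```text
clock: 18.95
position: [0.5744, 0.2492, 0.0709]
ee_rot: [0.321, 0.646, 0.225, 0.656]
ft_force: [-1.6, 0.2, 4.6]
grip_width: 0.507
```

```bash
python3 st.py; python3 - <<'E'
from h import *
s=camera("scene")[0];cv2.imwrite("pics/c7.png",cv2.resize(s[200:380,290:490],(660,594),interpolation=cv2.INTER_CUBIC)[...,::-1])
E
```

```text
18.95 [0.5744 0.2492 0.0709] [-0.512  0.518  0.502  1.907 -1.255  1.107  0.589] [-1.6  0.2  4.6]
[[ 0.065  0.119  0.991]
 [ 0.709  0.693 -0.13 ]
 [-0.703  0.711 -0.039]]
tilt 45.36 dir 84.73 jaw -7.49 jawz -0.039
```

View pics/c7.png

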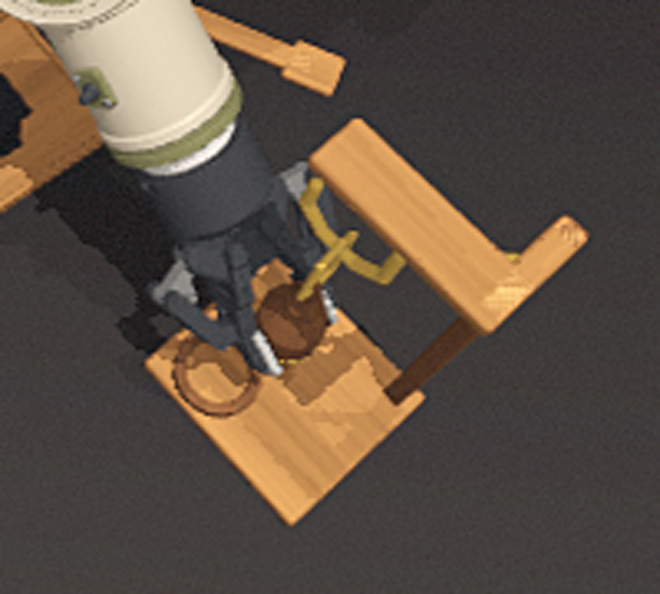

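The gourd is gripped (0.507 ≈ 43 mm). I'll lift straight up 52 mm.

move_arm:
  motion: "0 0 0.005 0; 0 0 0.012 0; 0 0 0.022 0; 0 0 0.032 0; 0 0 0.042 0; 0 0 0.05 0; 0 0 0.053 0; 0 0 0.053 0"

```text
clock: 20.0
position: [0.5743, 0.2491, 0.1238]
ee_rot: [0.32, 0.646, 0.225, 0.656]
ft_force: [0.7, -1.2, -2.0]
grip_width: 0.506
```

```bash
python3 st.py; python3 - <<'E'
from h import *
s,d=camera("scene");cv2.imwrite("pics/c8.png",cv2.resize(s[200:380,290:490],(660,594),interpolation=cv2.INTER_CUBIC)[...,::-1])
P=cloud("scene",d);o=np.array([.574,.2334]);a=np.radians(82.4);ex=np.array([np.cos(a),np.sin(a)]);ey=np.array([-ex[1],ex[0]])
D=P[...,:2]-o;sx=D@ex;sy=D@ey;hs=cv2.cvtColor(s,cv2.COLOR_RGB2HSV)
for lo,hi in((.155,.175),(.175,.2),(.2,.225),(.225,.25),(.25,.27),(.27,.3),(.3,.315)):
    m=(abs(sx)<.05)&(abs(sy)<.03)&(P[...,2]>lo)&(P[...,2]<hi)&(hs[...,1]>90)
    X=np.c_[sx[m],sy[m]]*1e3
    if len(X)>3: print(lo,hi,len(X),np.percentile(X,[2,50,98],axis=0).round(1).tolist())
E
```

```text
20.0 [0.5743 0.2491 0.1238] [-0.543  0.43   0.537  1.889 -1.176  1.139  0.481] [ 0.7 -1.2 -2. ]
[[ 0.065  0.119  0.991]
 [ 0.708  0.694 -0.13 ]
 [-0.703  0.71  -0.039]]
tilt 45.35 dir 84.73 jaw -7.49 jawz -0.039
0.155 0.175 244 [[-18.3, -19.0], [4.0, -8.6], [21.4, 12.7]]
0.175 0.2 114 [[-33.0, -16.6], [1.7, -5.2], [12.4, 19.4]]
0.2 0.225 36 [[-38.4, -5.6], [2.9, -1.7], [6.8, 19.1]]
0.225 0.25 147 [[-24.3, -14.7], [1.9, -1.4], [25.3, 12.4]]
0.25 0.27 65 [[-31.1, -14.8], [1.4, -2.8], [31.7, 11.5]]
0.27 0.3 74 [[-30.0, -14.6], [1.4, -3.8], [31.4, 1.3]]
```

View pics/c8.png

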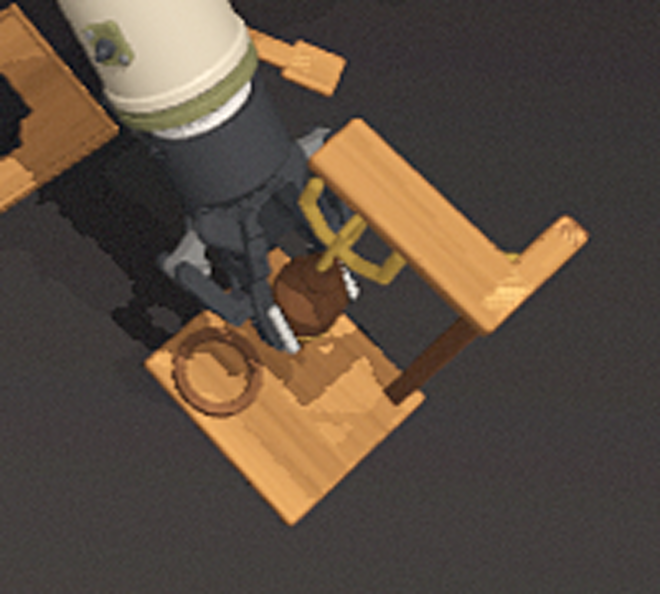

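The gourd is lifted 53 mm and stands upright. The bail apex (≈294 mm) is above the tip (277) and below the beam (318). I'll draw it out along the stand's -x.

move_arm:
  motion: "-0.001 -0.01 0 0; -0.0033 -0.025 0 0; -0.0059 -0.045 0 0; -0.0086 -0.065 0 0; -0.011 -0.085 0 0; -0.014 -0.105 0 0; -0.016 -0.12 0 0"

```text
clock: 20.92
position: [0.5583, 0.1274, 0.1236]
ee_rot: [0.321, 0.646, 0.224, 0.656]
ft_force: [-0.6, 0.1, -1.0]
grip_width: 0.507
```

```bash
python3 st.py; python3 - <<'E'
from h import *
s,d=camera("scene");cv2.imwrite("pics/c9.png",cv2.resize(s[160:360,240:480],(720,600),interpolation=cv2.INTER_CUBIC)[...,::-1])
E
```

```text
20.925 [0.5583 0.1274 0.1236] [-0.383  0.438  0.612  1.902 -1.105  1.289  0.62 ] [-0.6  0.1 -1. ]
[[ 0.066  0.12   0.991]
 [ 0.708  0.694 -0.131]
 [-0.703  0.71  -0.039]]
tilt 45.33 dir 84.68 jaw -7.55 jawz -0.039
```

View pics/c9.png

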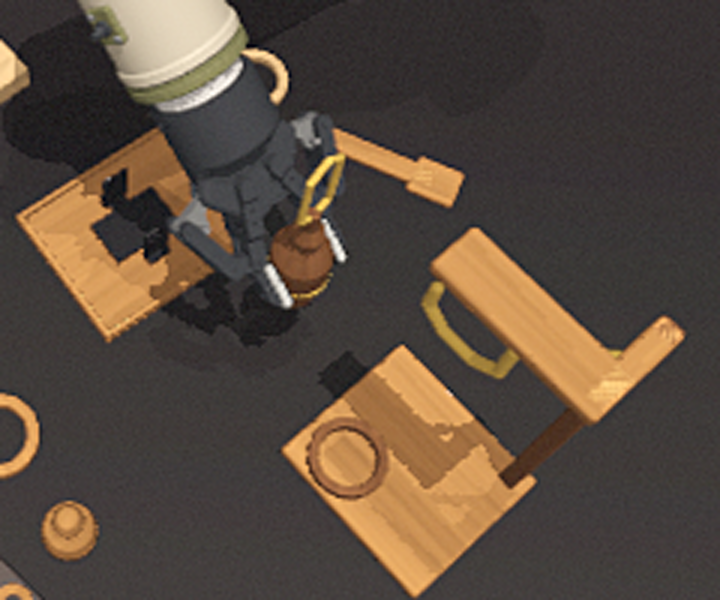

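The gourd is off the hook and free (crop (300,255)), and the stand and bangle are undisturbed. Next I'll measure the well circle and where the gourd axis sits relative to the TCP.

```bash
python3 - <<'E'
from h import *
i=camera_info("scene");K=i["camera_matrix"];Rm=R.from_quat(i["attitude"]).as_matrix()
im=cv2.imread("pics/c4.png")
big=cv2.resize(im[150:215,185:255],(700,650),interpolation=cv2.INTER_CUBIC)
g=cv2.cvtColor(big,cv2.COLOR_BGR2GRAY);cv2.imwrite("pics/well.png",big)
def ray(u,v,z):
    d=Rm@np.array([(u-K[0,2])/K[0,0],-(v-K[1,2])/K[1,1],-1]);return i["eye"]+d*(z-i["eye"][2])/d[2]
# base top outline from c4 : bright mask
hs=cv2.cvtColor(im,cv2.COLOR_BGR2HSV)
for c in((.5733,-.2465,.024),):print("proj",proj("scene",np.array(c)))
# current gourd in hand
s,d=camera("scene");P=cloud("scene",d);o=get_obs()["position"];f=R.from_quat(get_obs()["ee_rot"]).as_matrix()[:,0]
C=o-.021*f;print("expected grip pt",C)
hs=cv2.cvtColor(s,cv2.COLOR_RGB2HSV)
D=P-C
def circ(X):
    A=np.c_[2*X,np.ones(len(X))];s_=np.linalg.lstsq(A,(X**2).sum(1),rcond=None)[0];return s_[:2],np.sqrt(s_[2]+s_[0]**2+s_[1]**2)
for lo,hi in((-.05,-.034),(-.012,.0),(0,.014),(.044,.052),(.085,.11),(.11,.14),(.14,.158)):
    m=(np.hypot(D[...,0],D[...,1])<.028)&(D[...,2]>lo)&(D[...,2]<hi)&(hs[...,1]>100)&(hs[...,2]>30)
    X=P[m]
    if len(X)>8: print(lo,hi,len(X),circ(X[:,:2]),np.percentile(X[:,:2],[2,98],axis=0).round(4).tolist())
E
```

```text
proj [[220.54107252 182.04685849]]
expected grip pt [0.55718473 0.11198671 0.13831739]
-0.05 -0.034 13 (array([0.55784381, 0.11698135]), np.float64(0.010393145635823473)) [[0.5551, 0.1216], [0.5675, 0.1278]]
-0.012 0.0 31 (array([0.55995207, 0.11731177]), np.float64(0.015483452854282168)) [[0.5505, 0.1193], [0.5792, 0.1329]]
0 0.014 38 (array([0.55627497, 0.11134421]), np.float64(0.021206781240747923)) [[0.5553, 0.0951], [0.5787, 0.133]]
0.044 0.052 10 (array([0.55592727, 0.11097201]), np.float64(0.012306283469290804)) [[0.558, 0.1002], [0.5685, 0.1228]]
0.085 0.11 42 (array([0.55914331, 0.11379054]), np.float64(0.011802051856203475)) [[0.5445, 0.108], [0.5727, 0.1146]]
0.11 0.14 39 (array([0.55928665, 0.11217726]), np.float64(0.013165192951267063)) [[0.5443, 0.1074], [0.5736, 0.1146]]
0.14 0.158 39 (array([0.56032565, 0.11437099]), np.float64(0.009575892376467781)) [[0.5463, 0.108], [0.5732, 0.1142]]
```

View pics/well.png

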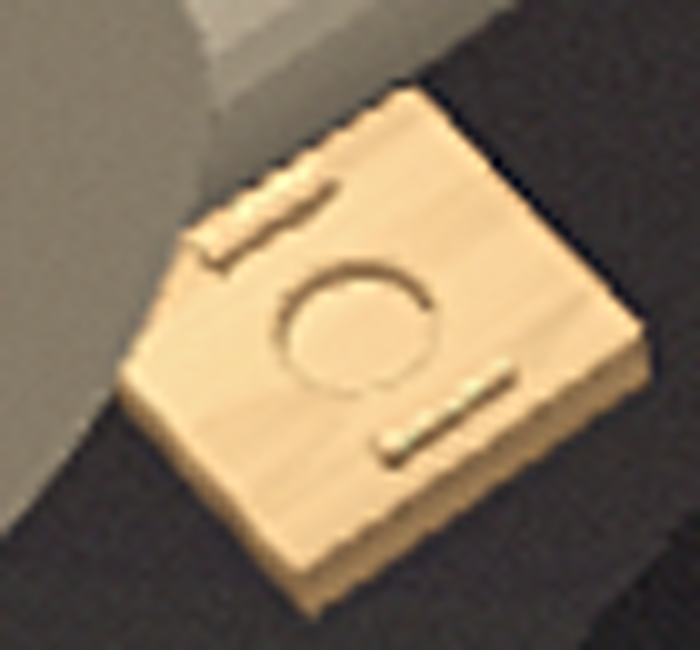

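The well centre in the crop at (357,328) maps to px (220.3,182.4), against a projected base centre of (220.5,182.0), so they agree within 1 mm. I'll transport the gourd above the well.

move_arm:
  motion: "0 -0.02 0.02 0; 0.002 -0.06 0.03 0; 0.004 -0.105 0.03 0; 0.007 -0.15 0.03 0; 0.009 -0.195 0.03 0; 0.012 -0.24 0.03 0; 0.014 -0.285 0.03 0; 0.016 -0.325 0.03 0; 0.0175 -0.35 0.02 0; 0.0178 -0.3578 0.01 0"

```text
clock: 22.28
position: [0.5762, -0.2297, 0.1328]
ee_rot: [0.321, 0.646, 0.224, 0.656]
ft_force: [0.2, 0.8, -1.4]
grip_width: 0.507
```

move_arm:
  motion: "0 0 -0.01 0; 0 0 -0.02 0; 0 0 -0.02 0"

```text
clock: 22.65
position: [0.5762, -0.2273, 0.113]
ee_rot: [0.321, 0.646, 0.225, 0.655]
ft_force: [0.5, 0.6, -1.3]
grip_width: 0.504
```

```bash
python3 st.py; python3 - <<'E'
from h import *
s,d=camera("scene");t,dt=camera("top");np.savez("s10.npz",p=s,d=d);cv2.imwrite("pics/c10.png",np.hstack([cv2.resize(s[100:250,140:290],(400,400)),cv2.resize(t[140:290,290:440],(400,400))])[...,::-1])
def circ(X):
    A=np.c_[2*X,np.ones(len(X))];s_=np.linalg.lstsq(A,(X**2).sum(1),rcond=None)[0];return s_[:2].round(4),np.sqrt(s_[2]+s_[0]**2+s_[1]**2).round(4)
o=get_obs()["position"];f=R.from_quat(get_obs()["ee_rot"]).as_matrix()[:,0];C=o-.021*f;print(C)
for n,p,dd in(("scene",s,d),("top",t,dt)):
    P=cloud(n,dd);D=P-C;hs=cv2.cvtColor(p,cv2.COLOR_RGB2HSV)
    for lo,hi in((-.05,-.03),(-.012,.014),(.044,.052),(.085,.11),(.11,.14),(.14,.158)):
        m=(np.hypot(D[...,0],D[...,1])<.028)&(D[...,2]>lo)&(D[...,2]<hi)&(hs[...,1]>100)&(hs[...,2]>30);X=P[m]
        if len(X)>8: print(n,lo,hi,len(X),circ(X[:,:2]),np.percentile(X[:,:2],[2,98],axis=0).round(4).tolist())
E
```

```text
22.65 [ 0.5762 -0.2273  0.113 ] [ 0.206  0.839  0.692  1.384 -1.032  1.761  0.899] [ 0.5  0.6 -1.3]
[[ 0.064  0.119  0.991]
 [ 0.709  0.693 -0.129]
 [-0.702  0.711 -0.04 ]]
tilt 45.41 dir 84.87 jaw -7.42 jawz -0.04
[ 0.57502108 -0.24295292  0.12876082]
scene -0.05 -0.03 51 (array([ 0.5728, -0.2409]), np.float64(0.0165)) [[0.5616, -0.2415], [0.5894, -0.2239]]
scene -0.012 0.014 109 (array([ 0.5736, -0.2403]), np.float64(0.0208)) [[0.5607, -0.24], [0.5954, -0.2191]]
scene 0.044 0.052 16 (array([ 0.5737, -0.2421]), np.float64(0.0117)) [[0.5672, -0.2428], [0.5855, -0.2297]]
scene 0.085 0.11 33 (array([ 0.5761, -0.2437]), np.float64(0.0126)) [[0.5618, -0.244], [0.5904, -0.238]]
scene 0.11 0.14 39 (array([ 0.577 , -0.2391]), np.float64(0.0131)) [[0.5623, -0.2443], [0.5911, -0.2376]]
scene 0.14 0.158 41 (array([ 0.5783, -0.2361]), np.float64(0.0103)) [[0.5643, -0.2442], [0.5913, -0.2381]]
top -0.012 0.014 34 (array([ 0.5756, -0.2448]), np.float64(0.0248)) [[0.5568, -0.2624], [0.5979, -0.2196]]
top 0.085 0.11 18 (array([ 0.5763, -0.2292]), np.float64(0.0165)) [[0.5611, -0.2443], [0.59, -0.2386]]
top 0.11 0.14 13 (array([ 0.5748, -0.2432]), np.float64(0.0132)) [[0.561, -0.2428], [0.5889, -0.2379]]
top 0.14 0.158 31 (array([ 0.5773, -0.2389]), np.float64(0.01)) [[0.5626, -0.2453], [0.5916, -0.2392]]
```

View pics/c10.png

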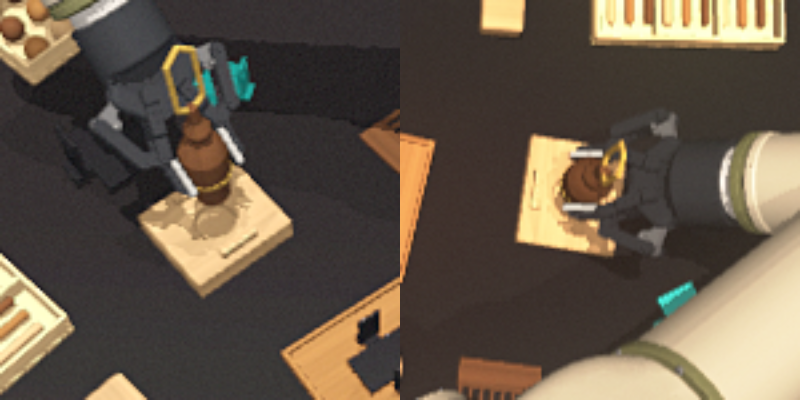

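The gourd is over the base. The foot circle is measured at (0.573,-0.241), so it needs to go about 5 mm further towards -y. I'll correct that and descend to just above the base.

move_arm:
  motion: "0 -0.005 -0.01 0; 0 -0.005 -0.025 0; 0 -0.005 -0.04 0; 0 -0.005 -0.045 0; 0 -0.005 -0.045 0; 0 -0.005 -0.045 0"

```text
clock: 23.5
position: [0.5763, -0.2339, 0.0691]
ee_rot: [0.32, 0.646, 0.224, 0.656]
ft_force: [0.5, 0.7, -1.5]
grip_width: 0.508
```

```bash
python3 st.py; python3 - <<'E'
from h import *
s,d=camera("scene");cv2.imwrite("pics/c11.png",cv2.resize(s[120:220,170:270],(600,600),interpolation=cv2.INTER_CUBIC)[...,::-1])
def circ(X):
    A=np.c_[2*X,np.ones(len(X))];s_=np.linalg.lstsq(A,(X**2).sum(1),rcond=None)[0];return s_[:2].round(4),np.sqrt(s_[2]+s_[0]**2+s_[1]**2).round(4)
o=get_obs()["position"];f=R.from_quat(get_obs()["ee_rot"]).as_matrix()[:,0];C=o-.021*f;print(C)
P=cloud("scene",d);D=P-C;hs=cv2.cvtColor(s,cv2.COLOR_RGB2HSV)
for lo,hi in((-.05,-.03),(-.012,.014),(.044,.052),(.085,.11),(.11,.14),(.14,.158)):
        m=(np.hypot(D[...,0],D[...,1])<.028)&(D[...,2]>lo)&(D[...,2]<hi)&(hs[...,1]>100)&(hs[...,2]>30)&(hs[...,2]<190);X=P[m]
        if len(X)>8: print(lo,hi,len(X),circ(X[:,:2]),np.percentile(X[:,:2],[2,98],axis=0).round(4).tolist())
m=(P[...,2]>.0215)&(P[...,2]<.027)&(abs(P[...,0]-.573)<.08)&(abs(P[...,1]+.247)<.08)
print(cv2.minAreaRect(P[m][:,:2].astype(np.float32)))
E
```

```text
23.5 [ 0.5763 -0.2339  0.0691] [ 0.225  0.899  0.674  1.386 -1.049  1.72   0.945] [ 0.5  0.7 -1.5]
[[ 0.066  0.119  0.991]
 [ 0.708  0.694 -0.13 ]
 [-0.703  0.71  -0.039]]
tilt 45.33 dir 84.7 jaw -7.5 jawz -0.039
[ 0.57498195 -0.24879258  0.08395428]
-0.05 -0.03 41 (array([ 0.5733, -0.2456]), np.float64(0.0149)) [[0.5622, -0.2462], [0.5887, -0.2307]]
-0.012 0.014 85 (array([ 0.5744, -0.2465]), np.float64(0.0205)) [[0.5607, -0.2474], [0.5952, -0.2256]]
0.044 0.052 13 (array([ 0.5758, -0.2467]), np.float64(0.0103)) [[0.5677, -0.2514], [0.5865, -0.2365]]
0.085 0.11 30 (array([ 0.5757, -0.2473]), np.float64(0.0124)) [[0.5605, -0.2496], [0.5904, -0.2442]]
0.11 0.14 35 (array([ 0.5759, -0.252 ]), np.float64(0.014)) [[0.561, -0.2508], [0.5908, -0.2443]]
0.14 0.158 10 (array([ 0.5764, -0.2633]), np.float64(0.0189)) [[0.5646, -0.2492], [0.591, -0.2455]]
((0.5728555917739868, -0.2470594048500061), (0.101546511054039, 0.11154842376708984), 81.6246566772461)
```

View pics/c11.png

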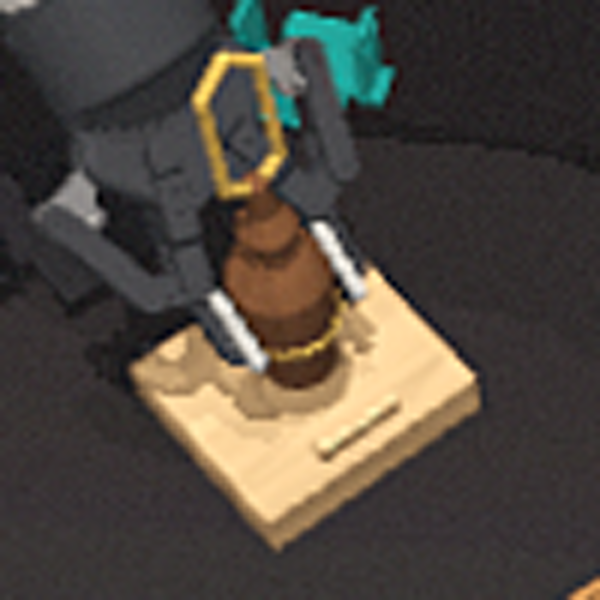

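The foot (0.5733,-0.2460) is within 1 mm of the well (0.5730,-0.2467). I'll lower it gradually and watch the force.

move_arm:
  motion: "0 -0.0005 -0.005 0; 0 -0.0005 -0.01 0; 0 -0.0005 -0.014 0; 0 -0.0005 -0.014 0"

```text
clock: 24.05
position: [0.576, -0.2341, 0.0542]
ee_rot: [0.321, 0.646, 0.224, 0.655]
ft_force: [-0.5, 1.2, -1.5]
grip_width: 0.505
```

Foot z ≈ 0.019, which is already 5 mm inside the well, with no contact force. I'll continue down.

move_arm:
  motion: "0 0 -0.003 0; 0 0 -0.006 0; 0 0 -0.006 0"

```text
clock: 24.42
position: [0.576, -0.2341, 0.0484]
ee_rot: [0.321, 0.646, 0.225, 0.656]
ft_force: [-0.9, 0.1, -0.4]
grip_width: 0.505
```

move_arm:
  motion: "0 0 -0.0015 0; 0 0 -0.003 0; 0 0 -0.003 0"

```text
clock: 24.8
position: [0.5762, -0.2343, 0.0459]
ee_rot: [0.32, 0.646, 0.225, 0.656]
ft_force: [0.0, 0.2, 0.3]
grip_width: 0.508
```

move_arm:
  motion: "0 0 -0.0015 0; 0 0 -0.002 0; 0 0 -0.002 0"

```text
clock: 25.18
position: [0.5762, -0.2343, 0.0457]
ee_rot: [0.321, 0.645, 0.225, 0.656]
ft_force: [-4.6, 0.0, 12.7]
grip_width: 0.509
```

```bash
python3 st.py; python3 - <<'E'
from h import *
s,d=camera("scene");cv2.imwrite("pics/c12.png",cv2.resize(s[120:220,170:270],(600,600),interpolation=cv2.INTER_CUBIC)[...,::-1])
P=cloud("scene",d);D=P-np.array([.573,-.2467,0]);m=(np.hypot(D[...,0],D[...,1])<.03)&(P[...,2]>.15)
hs=cv2.cvtColor(s,cv2.COLOR_RGB2HSV);m&=hs[...,1]>100
print(np.sort(P[m][:,2])[-12:].round(4))
E
```

```text
25.175 [ 0.5762 -0.2343  0.0457] [ 0.233  0.93   0.663  1.389 -1.061  1.699  0.968] [-4.6  0.  12.7]
[[ 0.066  0.118  0.991]
 [ 0.709  0.693 -0.13 ]
 [-0.702  0.712 -0.038]]
tilt 45.44 dir 84.7 jaw -7.46 jawz -0.038
[0.2167 0.2169 0.2169 0.2174 0.2176 0.2188 0.219  0.2203 0.2204 0.2205
 0.2212 0.2215]
```

View pics/c12.png

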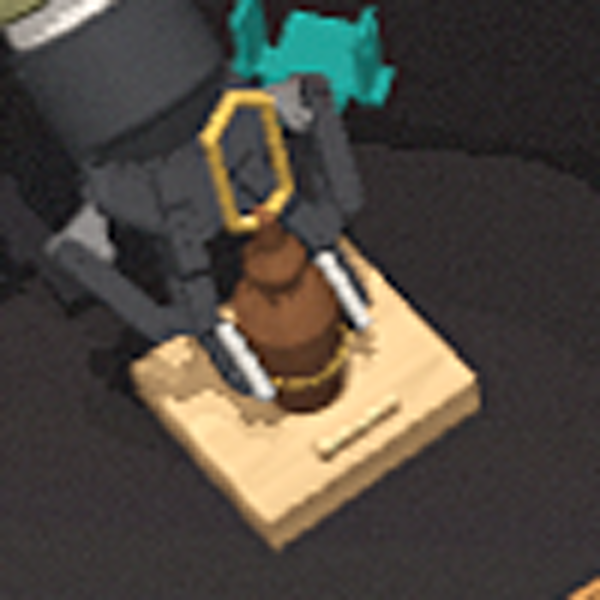

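It is bottomed: 12.7 N of contact force and the bail top at 0.2215, against 0.221 expected. I'll ease off slightly, open, and back out along the tool axis.

move_arm:
  motion: "0 0 0.0015 0; 0 0 0.0015 0"

```text
clock: 25.48
position: [0.5762, -0.2342, 0.0458]
ee_rot: [0.321, 0.646, 0.225, 0.656]
ft_force: [-0.8, 0.1, 6.3]
grip_width: 0.505
```

move_arm:
  motion: "0 0 0 0; 0 0 0 0; 0 0 0 0; 0 0 0 0; 0 0 0 0"
  grip: 1

```text
clock: 26.1
position: [0.5761, -0.2342, 0.0451]
ee_rot: [0.321, 0.646, 0.225, 0.656]
ft_force: [-0.0, -0.3, 0.4]
grip_width: 1.0
```

```bash
python3 st.py; python3 - <<'E'
from h import *
s,d=camera("scene");cv2.imwrite("pics/c13.png",cv2.resize(s[120:220,170:270],(600,600),interpolation=cv2.INTER_CUBIC)[...,::-1])
E
```

```text
26.1 [ 0.5761 -0.2342  0.0451] [ 0.232  0.93   0.663  1.389 -1.06   1.697  0.966] [-0.  -0.3  0.4]
[[ 0.065  0.12   0.991]
 [ 0.708  0.694 -0.13 ]
 [-0.703  0.71  -0.039]]
tilt 45.34 dir 84.74 jaw -7.5 jawz -0.039
```

View pics/c13.png

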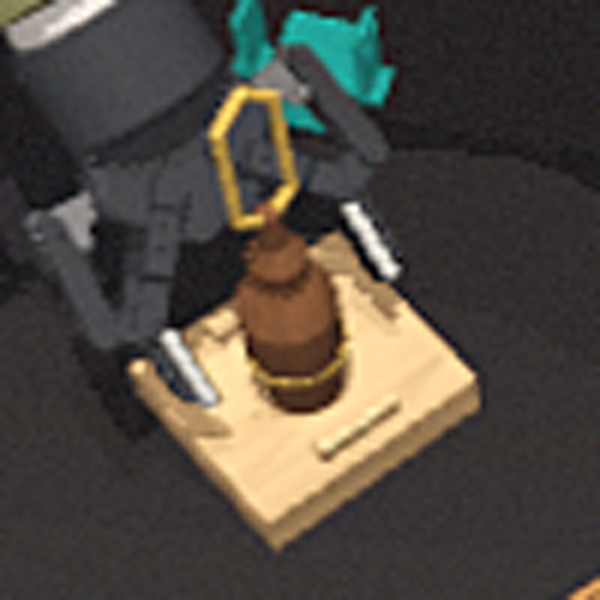

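The gourd stands on its own with both pads clear. I'll retreat.

move_arm:
  motion: "-0.0013 -0.014 0.014 0; -0.003 -0.03 0.03 0; -0.005 -0.055 0.055 0; -0.007 -0.08 0.08 0; -0.01 -0.105 0.105 0; -0.01 -0.12 0.14 0; -0.01 -0.12 0.18 0; -0.01 -0.12 0.18 0; -0.01 -0.12 0.18 0"

```text
clock: 27.28
position: [0.5656, -0.3552, 0.2255]
ee_rot: [0.321, 0.646, 0.224, 0.656]
ft_force: [0.1, 0.6, -0.8]
grip_width: 0.999
```

```bash
python3 st.py; python3 - <<'E'
from h import *
s,d=camera("scene");t,dt=camera("top");cv2.imwrite("pics/c14.png",s[...,::-1]);cv2.imwrite("pics/c15.png",t[...,::-1])
for n,p,dd in(("scene",s,d),("top",t,dt)):
    P=cloud(n,dd);D=P-np.array([.573,-.2467,0]);hs=cv2.cvtColor(p,cv2.COLOR_RGB2HSV)
    for lo,hi in((.026,.033),(.05,.078),(.14,.18),(.18,.225)):
        m=(np.hypot(D[...,0],D[...,1])<.03)&(P[...,2]>lo)&(P[...,2]<hi)&(hs[...,1]>100);X=P[m]
        if len(X): print(n,lo,len(X),np.percentile(X,[2,98],axis=0).round(4).tolist())
E
```

```text
27.275 [ 0.5656 -0.3552  0.2255] [ 0.456  0.9    0.681  0.989 -1.021  2.029  0.793] [ 0.1  0.6 -0.8]
[[ 0.066  0.12   0.991]
 [ 0.708  0.694 -0.131]
 [-0.703  0.71  -0.039]]
tilt 45.29 dir 84.67 jaw -7.56 jawz -0.039
scene 0.026 24 [[0.5569, -0.256, 0.0261], [0.5947, -0.2311, 0.0327]]
scene 0.05 110 [[0.56, -0.2558, 0.0506], [0.5941, -0.2257, 0.0773]]
scene 0.14 63 [[0.5571, -0.2502, 0.1421], [0.5882, -0.2431, 0.179]]
scene 0.18 57 [[0.5591, -0.2513, 0.1806], [0.5879, -0.2442, 0.2201]]
top 0.026 10 [[0.5467, -0.2674, 0.0262], [0.6004, -0.2273, 0.0301]]
top 0.05 35 [[0.5518, -0.2614, 0.0509], [0.5899, -0.2262, 0.0771]]
top 0.14 35 [[0.5583, -0.2506, 0.1413], [0.5868, -0.243, 0.1742]]
top 0.18 37 [[0.5582, -0.2502, 0.1845], [0.5876, -0.2443, 0.2202]]
```

View pics/c14.png

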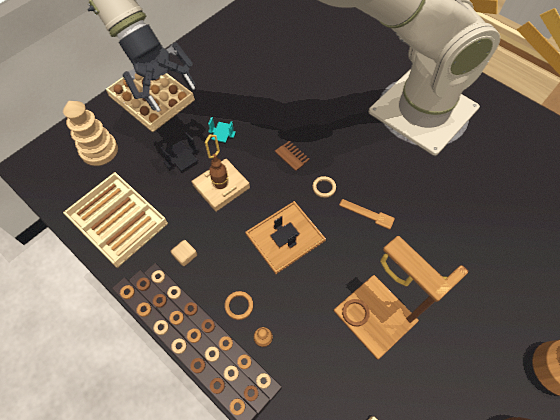

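View pics/c15.png

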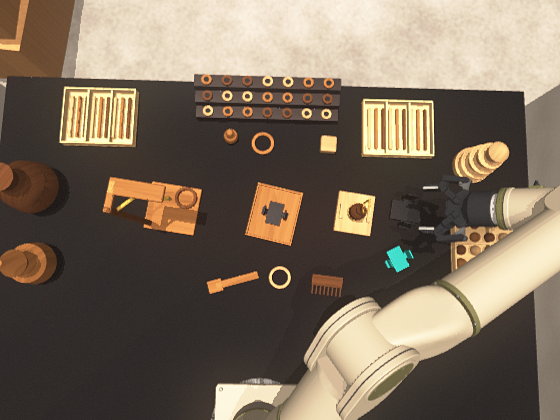

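The gourd stands upright in the well at scene (217,172), with the bail centred over it at (0.573,-0.247) and its top at 0.220. The cover is upright in the tray (scene (285,232)). The other wares are where they were, and the hand is clear. I'll hand in.

```bash
python3 -c "
from workcell import hand_in
print(hand_in())"
```

```text
the job is handed in; nothing more can be done
None
```

The job is done and handed in at about 27 s, with the gourd in the well and the cover in the tray. No verdict is reported.

**Cover:** I pinched the small black cover by its tabs, lifted it off the base and laid it right way up in the tray. Setting it down gave a brief 17 N push, since the last lowering went slightly past contact. I left the turquoise cover and the larger black one alone.

**Tilting the hand:** The moves allow only shifts and a spin about z, so the 45° hand tilt could not be commanded directly. I got it by repeatedly commanding poses out of reach in free space, which left the hand tilted 45.3° with the jaw about 2° off level.

**Gourd:** I gripped it at the drum, lifted it 53 mm over the hook's tip and drew it out. The wrist force stayed at a few newtons. I then lowered it into the well until it pressed down with 12.7 N before letting go.

**Last checks:**
- The bail is centred over the well within about 1 mm and its top is at 220 to 221 mm, against 221 expected for a fully seated gourd.
- The cover is upright in the tray, and by eye in both views the other wares have not moved.
- The hand was open and clear of everything.
- Two estimates of the gourd's position above the well disagreed by 2 to 3 mm. I corrected about 5 mm on the camera measurement, and the foot then entered the well without contact.

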